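# Put a round stone on the viewer with tongs and hold its light cap half down

### The job

Using the tongs from their wooden stand, without the gripper touching the stone, take the round-cut stone (the tall round one) from the white tray, set it upright in the middle of the viewer's round glass stage, and stand the tongs back in their stand. Then press the viewer's sprung metal light cap straight down with the fingers to half its travel, where its top is level with the tops of the two thin posts beside it, and finish while holding it there: the program ends with the cap still held half down. Leave the other two stones, the calculator and the jar where they are.

Things in the scene. Friction and masses are not known exactly. Their poses are not given: they have to be found in the camera images.
- stand: Fixed dark wooden block, 70 x 90 x 50 mm (x, y, z), that holds the tongs upright in a rectangular well: 22 mm along its x, 44 mm along its y, 44 mm deep, its mouth chamfered by 4 mm, its floor 6 mm above the table. Origin: centre of the underside; z up.
- tongs: Loose steel parallel-action tongs, 50 g, 106 mm tall, standing tips down on the stand's well floor, gripped from above. Origin: midway between the tips, at their lower end. z up along the tongs; the legs close along y (the stand's y). Below 64 mm each leg is a straight strip 16 mm wide (x), 4 mm thick; open, the two are 36 mm over their outsides, 28 mm apart inside.
- tongs_grip (a point): Middle of the tongs' grip, 85 mm above the tips; axes as the tongs'. Here two flat plates (16 mm wide, from 64 to 106 mm above the tips) measure 46 mm over their outsides along y when open; a 22 mm wide head lies between them. Tip gap = width over the plates - 18 mm: fingers at 42 mm carry the tongs with the tips 24 mm apart; at 34 mm they pinch the round stone.
- leg_left (a joint): Inward slide of the tongs' leg on their +y side, m: 0 open, 0.006 when the tips pinch the round stone, 0.007 fully closed (32 mm over the plates). The other leg always moves equally, so both stay parallel and centred. Springs push each plate outward with 2 N when open, 4.4 N at 0.006.
- tray: Fixed white open tray, 180 x 80 mm (x, y), walls 10 mm high and 4 mm thick, inner floor about 4 mm above the table. The three stones lie in a row along its x, 55 mm apart, in any order. Origin: centre of the underside; z up.
- round_stone: Loose purple round-cut stone, 10 to 17 g, 16 mm tall, 16 mm across; straight sided from 4 to 12 mm above its flat bottom, tapering to 11 mm across below and 10 mm above. The tallest of the three. Origin: centre of its flat bottom; z up, round about z.
- bar_stone: Loose purple oblong stone, 12 x 28 x 10 mm (x, y, z), to be left alone. Origin: centre of the underside.
- flat_stone: Loose purple square flat stone, 20 x 20 x 7 mm, to be left alone. Origin: centre of the underside.
- viewer: Fixed black stone viewer, base 200 x 100 x 35 mm (x, y, z); carries the glass stage 50 mm along +x and the metal press cap 50 mm along -x of its centre. Origin: centre of the underside; z up.
- stage (a point): Centre of the top of the viewer's round glass stage, 45 mm above the table, where the stone's bottom goes. The clear glass is 28 mm across; round it a metal rim, 36 mm across outside, stands 2 mm above the glass. Axes as the viewer's.
- cap_top (a point): Centre of the flat top of the sprung metal cap (36 mm across), 73 mm above the table when up, 53 mm when fully down; it moves with the cap. Two fixed steel posts, 8 mm thick, stand 40 mm from its axis to both sides along the viewer's y; their tops are 63 mm above the table, level with the cap's top at half travel. Axes as the viewer's.
- cap (a joint): Downward travel of the cap, m: 0 up, 0.010 half way (the aim), 0.020 at the stop. A spring pushes it back up with 3.5 N at 0, 6 N at half travel and 8.5 N at the stop; released, it rises fully.
- calculator: Loose black calculator, 75 x 130 x 14 mm, lying on the table on the far side of the viewer from the tray; leave alone. Origin: centre of the underside.
- jar: Loose clear jar with orange lid, 56 mm across, 75 mm tall; leave alone. Origin: centre of the underside.

How it is judged:
On the way, in this order (a step that is already met when the one before it is completed fails the run):
1. the round stone is lifted clear of the tray in the tongs (height (world z) of round_stone above 0.025 m and contact force between tongs and round_stone above 0.5 N and contact force between the fingers and tongs above 0.5 N), for 0.2 s.
2. the round stone stands on the glass stage, let go by the tongs (horizontal distance between round_stone and stage below 0.007 m and z of round_stone in the frame of stage between -0.0025 and 0.0025 m and angle between round_stone's own z axis and vertical below 0.12 rad and contact force between tongs and round_stone below 0.02 N and linear speed of round_stone below 0.02 m/s), for 0.2 s.
3. the tongs stand in their stand, let go by the gripper (horizontal distance between tongs and stand below 0.01 m and height (world z) of tongs below 0.01 m and angle between tongs's own z axis and vertical below 0.2 rad and contact force between the fingers and tongs below 0.05 N and linear speed of tongs below 0.03 m/s), for 0.2 s.
At the end, for the whole second after the job is handed in: Fingers hold the cap 7-13 mm down with over 2 N; the round stone stands (tilt < 0.12 rad) on the glass within 7 mm of centre and 2.5 mm of its height; the tongs stand in their stand (within 10 mm, tips below 10 mm, lean < 0.2 rad), at rest, touched by neither fingers nor stone (all of step 3 and horizontal distance between round_stone and stage below 0.007 m and z of round_stone in the frame of stage between -0.0025 and 0.0025 m and angle between round_stone's own z axis and vertical below 0.12 rad and contact force between tongs and round_stone below 0.02 N and value of joint cap between 0.007 and 0.013 m and contact force between the fingers and viewer above 2 N); the arm keeps its last pose, push and grip.
It fails at once if the gripper or arm touches the round stone (contact force between any of the fingers, the arm and round_stone above 0.1 N).
It fails at once if another stone, the calculator or the jar is moved by more than 12 mm (distance of any of bar_stone, flat_stone, calculator, jar from where it was at the start of the episode above 0.012 m).
It also fails if it takes over 61 s, if anything falls off the work surface, if the arm or the gripper's body presses on something with over 40 N, if the wrist force passes 120 N, or if a joint passes its speed limit or range.

### The arm

A 6-joint arm with a two-finger parallel gripper is mounted at the origin on the work surface. World frame = base frame: x ahead of the robot, y to its left, z up, the work surface at z = 0. Lengths are in m, angles in rad, forces in N, time in s.
With the tool pointing down it reaches from about 0.375 to 0.9 m from the base axis. Payload 3.1 kg.
Tool frame: the origin (TCP) lies between the finger pads; the fingertips stand 22 mm ahead of it and the grasp point (between the pads) lies 3 mm ahead of it; z points along the fingers, y is the line along which they close (so a half turn about z gives the same grasp; the last joint's range is limited). The gripper opens to 87 mm and grips with 3 to 60 N. Pads are 19 mm wide; open, the fingers measure 117 mm over their backs; the gripper's body (75 mm by 190 mm) begins 51 mm behind the grasp point.
Start: joints at [1.157, 0.527, 1.433, -0, 1.181, -0.178], TCP at [0.145, 0.608, 0.245] pointing down, gripper open.
Joint ranges: [-3.08, 3.08], [-0.75, 2.2], [0.22, 2.44], [-1.43, 4.57], [0, 2.65], [-2.85, 2.85]. Speed limits (rad/s): [2.79, 2.79, 3.14, 3.14, 3.14, 3.14].

### API

Orientations are given as a unit quaternion [x, y, z, w].
In Python, from rig import get_obs, camera, get_calibration, hand_in, cut_out gives the robot as it stands.
- The arm moves only by the shell command python3 -m inch 'ROWS' [OPENING] [FORCE]. ROWS is JSON, one flat list of numbers, 6 for each row, row after row: the shift along the tool's x, y, z scaled (see below), then the turn, a rotation vector about the tool's x, y, z scaled (see below). A call has 1 to 20 rows; each row is the pose to reach, as a shift and turn from the pose commanded when the call began, along the tool's axes at that moment; what a row does not reach only later rows make up. The controller multiplies each number of a shift by 0.08 m and each number of a turn by 90 degrees. A row lasts 1/12 s, in which the tool goes at most 41.7 mm and 7.16 degrees, less where a joint would pass 70% of its speed; a pose out of reach is approached as far as the arm can. A call with a number of a shift or a turn outside -1 to 1 is refused whole. A call with a gripper value outside its range is refused whole. OPENING is the finger opening in mm, from 0 to 87, set as the call begins (- or left out, the last holds). The fingers move at their own pace and stop on an object; FORCE is the grip in N (left out, the last holds). Time passes only in rows, so rows that repeat a pose let the fingers close. It gives the time, the measured TCP pose, the force, the opening and the grip force at its end, in the units of the state.
- get_obs(): the state, without advancing time (a new reading comes with each control period).
- camera(name): name is "side" or "top"; returns the picture (384x512x3 uint8, red, green, blue); there is no depth.
- get_calibration(name): a dict with "vertical_fov" (degrees; the focal length in pixels is half the picture's height over the tangent of half this angle, whatever the lens; pixels are square), "cx", "cy" (the principal point, pixels), "T" (4x4, takes a point from camera to world coordinates). Camera axes: x right, y down, z forward; pixel columns grow to the right and rows downward; lengths in m; the calibration is good to about 2 mm. A picture is of the moment at which its call begins. get_calibration takes no time and is no camera call.
- hand_in(): hands the job in; it is judged then, once.
Trained networks look in the newest picture that a camera, given by its name, has taken for a name from the list of things; names that differ only in an ending like _2 or _b are one class to them, and where a whole thing is asked for, a point or a joint stands for the part that bears it (a point fixed in the world has none). Each returns a list of dicts, best first, with "conf" (0 to 1); they miss things now and then, are a little off and sometimes report something else, mostly with a low value. They report only what shows in the picture. A call takes as long as a camera call.
- cut_out(camera, thing): "region" (384x512 bool, what is visible of it) and "bbox" ([left, top, right, bottom] in pixels, round what is visible of it).
The state is a dict: "time": time; "q": joint angles; "joint_velocities": joint speeds; "joint_torque": joint torques, N m; "position": TCP position; "tool_rot": TCP orientation; "ft_force": force on the tool from outside, world axes, zero at the start; "moment": the same for the moment, N m; "grip_width": finger opening in m; "grip_force": force on a finger pad.
Only numpy, scipy, OpenCV 4.12 (cv2) and the standard library are available. Lean on these libraries where they do the work, as an engineer would, in place of code of your own. Each camera call takes 0.05 s, during which the arm holds its last target. There are 200 camera calls.

## Working session

There is one attempt and no reset: what is moved stays moved. The work goes in short steps, Python scripts to look and compute and a shell command to move; the robot and the scene stay as the last step left them, time stands still between calls to the robot, and variables do not carry over. Pictures are saved under pics/ and viewed, at most 10 in all, crops included, and the job is handed in when it is done.

```bash
ls; mkdir -p pics; python3 - <<'E'
from rig import *
import cv2,numpy as np
o=get_obs();print(o)
for n in("top","side"):
    c=get_calibration(n);print(n,c)
    im=camera(n);cv2.imwrite(f"pics/{n}0.png",im[...,::-1])
    for t in["stand","tongs","tray","round_stone","bar_stone","flat_stone","viewer","stage","cap_top","calculator","jar"]:
        try:
            r=cut_out(n,t)
            print(t,[(round(d["conf"],2),[int(x) for x in d["bbox"]],np.argwhere(d["region"]).mean(0)[::-1].round(1), int(d["region"].sum())) for d in r[:3]])
        except Exception as e: print(t,e)
E
```

```text
pics
{'time': 0.0, 'q': array([ 1.15752156e+00,  5.28468948e-01,  1.43388521e+00, -7.10437086e-06,
        1.18136754e+00, -1.78519648e-01]), 'joint_velocities': array([-5.56305523e-05,  2.32316970e-03,  7.39206578e-04, -1.50587873e-04,
       -1.48295159e-03,  3.18781566e-04]), 'joint_torque': array([-2.43193521e-03, -4.40031731e+01, -1.76592475e+01,  6.32846332e-02,
        5.81239408e-02, -2.10115841e-04]), 'position': array([0.14508967, 0.60723701, 0.24357529]), 'tool_rot': array([ 1.17106808e-01,  9.93118755e-01, -1.01921687e-03, -3.07270713e-04]), 'ft_force': array([-0.26654312, -0.11553473, -0.49117915]), 'moment': array([ 0.00910294, -0.00170409,  0.01467169]), 'grip_force': 0.0, 'grip_width': 0.08692926351881651}
top {'vertical_fov': 54.19196196774172, 'cx': 254.4723348880921, 'cy': 184.22701292926251, 'T': array([[-0.01836871, -0.99270183,  0.11918756,  0.44996171],
       [-0.99982109,  0.01769929, -0.00667276, -0.05993853],
       [ 0.00451452, -0.11928881, -0.99284933,  1.02247201],
       [ 0.        ,  0.        ,  0.        ,  1.        ]])}
stand [(0.67, [104, 220, 1
[... 1142 characters left out ...]
0000e+00]])}
stand [(0.87, [276, 280, 332, 340], array([303.1, 311.8]), 1846)]
tongs [(0.78, [295, 262, 314, 308], array([304.5, 286.3]), 674)]
tray [(0.61, [214, 226, 294, 259], array([254.4, 242.9]), 1731)]
round_stone [(0.3, [296, 264, 316, 308], array([304.4, 286.7]), 663)]
bar_stone []
flat_stone []
viewer []
stage [(0.84, [228, 158, 306, 191], array([268.2, 172.5]), 1805)]
cap_top [(0.47, [278, 157, 289, 164], array([284.3, 162.1]), 104), (0.25, [229, 160, 304, 193], array([268.2, 172.4]), 1781)]
calculator [(0.59, [258, 137, 283, 160], array([272.1, 148.6]), 491)]
jar [(0.66, [160, 271, 193, 317], array([176.9, 293.2]), 1178), (0.26, [231, 153, 304, 190], array([267.9, 172.3]), 1784)]
```

```bash
python3 - <<'E'
import cv2
a=cv2.imread("pics/top0.png")[130:270,90:430];cv2.imwrite("pics/t0c.png",cv2.resize(a,(800,329),interpolation=cv2.INTER_CUBIC))
a=cv2.imread("pics/side0.png")[130:350,150:350];cv2.imwrite("pics/s0c.png",cv2.resize(a,(545,600),interpolation=cv2.INTER_CUBIC))
E
```

```text
(no output)
```

View pics/t0c.png

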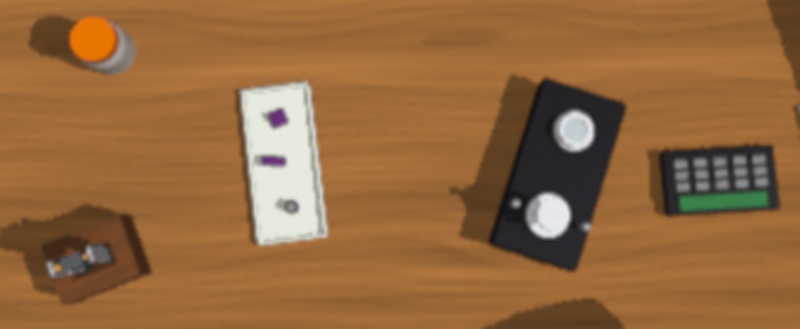

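View pics/s0c.png

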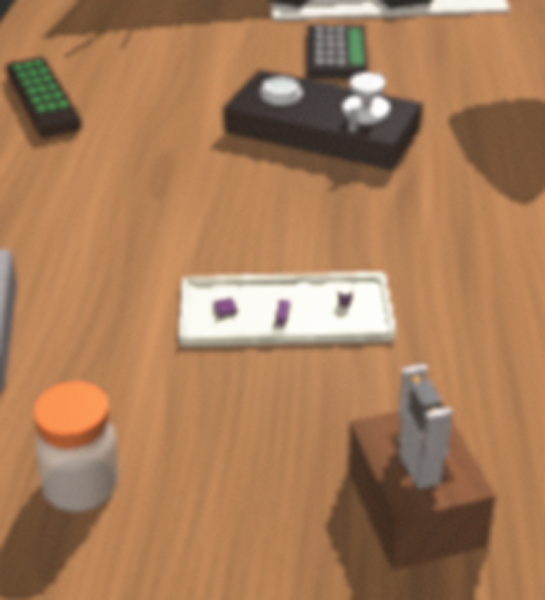

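The top view shows the tongs and stand at about (125,241), the tray at about (210,198), the round stone as the small grey and purple spot at (213,217), the stage at (334,186) and the cap at (323,221). In the side view the round stone is at (277,240), to the right in the tray and nearest the stand, and the tongs plates are at about (302,266) and (311,281).

```bash
cat > h.py <<'E'
import numpy as np, cv2
from rig import *
def cal(n):
    c=get_calibration(n); return c,192/np.tan(np.radians(c["vertical_fov"]/2))
def ray(n,uv,z):
    c,f=cal(n); u,v=uv; d=c["T"][:3,:3]@np.array([(u-c["cx"])/f,(v-c["cy"])/f,1]); o=c["T"][:3,3]
    return (o+d*(z-o[2])/d[2]).round(4)
def proj(n,p):
    c,f=cal(n); q=c["T"][:3,:3].T@(np.array(p)-c["T"][:3,3]); return (np.array([c["cx"],c["cy"]])+f*q[:2]/q[2]).round(1)
E
python3 - <<'E'
from h import *
T=cv2.imread("pics/top0.png").astype(int);S=cv2.imread("pics/side0.png").astype(int)
def cen(im,box,f):
    l,t,r,b=box;m=f(im[t:b,l:r]);k=np.argwhere(m);return (k.mean(0)[::-1]+[l,t]).round(2),len(k),(k.min(0)[::-1]+[l,t]),(k.max(0)[::-1]+[l,t])
br=lambda a:a.min(2)>110
for nm,im,n,box,z in[("stage",T,"top",(322,172,348,198),.046),("cap",T,"top",(313,210,334,233),.073),("post1",T,"top",(304,211,313,221),.063),("post2",T,"top",(335,222,344,231),.063),
  ("stage",S,"side",(243,156,263,170),.046),("captop",S,"side",(276,155,294,165),.073)]:
    r=cen(im,box,br);print(nm,n,r,ray(n,r[0],z))
pur=lambda a:(a[...,0]-a[...,1]>25)
for n,im,b in(("top",T,(195,170,226,230)),("side",S,(222,232,290,255))):
    l,t,r,bb=b;k,lab,st,ce=cv2.connectedComponentsWithStats(pur(im[t:bb,l:r]).astype(np.uint8))
    for i in range(1,k):
        print(n,st[i]+[l,t,0,0,0],ce[i]+[l,t],ray(n,ce[i]+[l,t],.01))
# tray in top
m=(T.min(2)>120).astype(np.uint8);m[:, :185]=0;m[:,235:]=0
cs,_=cv2.findContours(m,0,2);c=max(cs,key=cv2.contourArea)
P=np.float32([ray("top",p[0],.01)[:2] for p in c]);print("tray",cv2.minAreaRect(P))
m=(S.min(2)>120).astype(np.uint8);m[:220]=0;m[265:]=0
cs,_=cv2.findContours(m,0,2);c=max(cs,key=cv2.contourArea)
P=np.float32([ray("side",p[0],.01)[:2] for p in c]);print("tray",cv2.minAreaRect(P))
for p in((114.2,244.3),(132.1,238),(123,241)):print(ray("top",p,.112))
for p in((301.5,265.8),(310.7,281.2)):print(ray("side",p,.112))
a=T[225:258,100:150].astype(np.uint8);b=S[255:315,275:335].astype(np.uint8);d=T[205:229,195:231].astype(np.uint8);e=S[225:260,260:290].astype(np.uint8)
R=lambda x,s:cv2.resize(x,s,interpolation=cv2.INTER_NEAREST)
cv2.imwrite("pics/z.png",np.vstack([np.hstack([R(a,(400,264)),R(d,(400,264))]),np.hstack([R(b,(400,330)),R(e,(400,330))])]))
E
```

```text
stage top (array([333.92, 185.32]), 236, array([326, 177]), array([342, 194])) [ 0.5606 -0.2748  0.046 ]
cap top (array([322.71, 221.25]), 289, array([314, 212]), array([332, 230])) [ 0.4669 -0.2366  0.073 ]
post1 top (array([309.  , 216.29]), 7, array([308, 215]), array([310, 217])) [ 0.4803 -0.2039  0.063 ]
post2 top (array([339., 226.]), 9, array([338, 225]), array([340, 227])) [ 0.4543 -0.2794  0.063 ]
stage side (array([252.85, 162.52]), 132, array([246, 157]), array([260, 167])) [ 0.5591 -0.2665  0.046 ]
captop side (array([284.79, 160.02]), 108, array([278, 156]), array([291, 164])) [ 0.4647 -0.2381  0.073 ]
top [204 177   8   7  39] [207.58974359 180.        ] [0.5854 0.0605 0.01  ]
top [201 197  10   3  29] [205.65517241 197.96551724] [0.5364 0.0659 0.01  ]
side [229 240   7   5  29] [232.17241379 242.03448276] [0.5847 0.0632 0.01  ]
side [252 240   4   8  22] [253.40909091 243.31818182] [0.5346 0.0643 0.01  ]
tray ((0.534285306930542, 0.05381958559155464), (0.18203914165496826, 0.08305356651544571), 6.418787002563477)
tray ((0.8582282066345215, 0.08220018446445465), (0.16693581640720367, 0.14914564788341522), 11.462911605834961)
[0.4204 0.2723 0.112 ]
[0.4346 0.2298 0.112 ]
[0.4279 0.2515 0.112 ]
[0.4351 0.2438 0.112 ]
[0.4205 0.2814 0.112 ]
```

View pics/z.png

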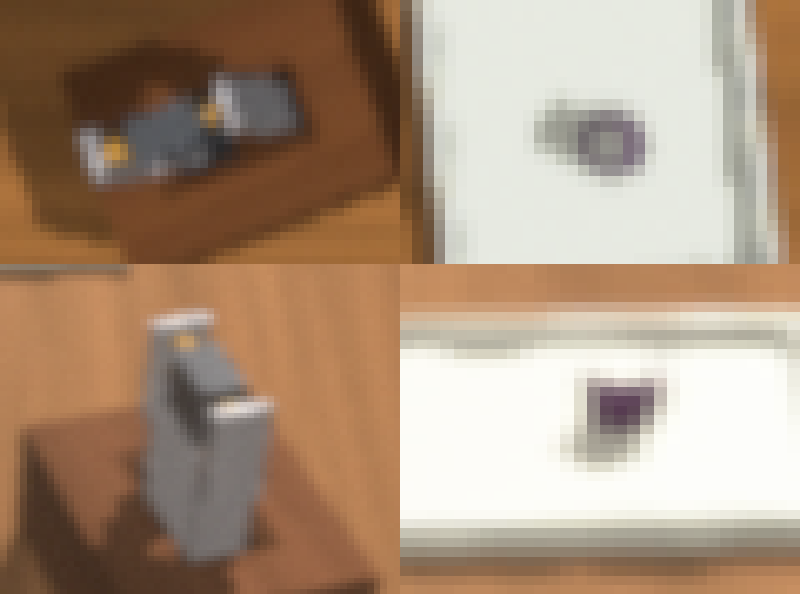

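```bash
python3 - <<'E'
from h import *
from scipy.spatial.transform import Rotation as R
for p in((110.8,244.1),(127,237)):print("tongs top",ray("top",p,.112))
for p in((301.5,265),(310.5,280.5)):print("tongs side",ray("side",p,.112))
print("stone",ray("top",(213.6,217.5),.014),ray("side",(276.3,239.8),.014))
o=get_obs();print(o["position"],R.from_quat(o["tool_rot"]).as_matrix().round(3))
E
```

```text
tongs top [0.4211 0.2804 0.112 ]
tongs top [0.4372 0.2421 0.112 ]
tongs side [0.435  0.2417 0.112 ]
tongs side [0.4207 0.2797 0.112 ]
stone [0.4833 0.0443 0.014 ] [0.4815 0.0525 0.014 ]
[0.14539166 0.60783721 0.24455468] [[-0.973  0.233  0.   ]
 [ 0.233  0.973  0.   ]
 [-0.     0.    -1.   ]]
```

```bash
python3 -m inch '[-0.17,-0.13,0,0,0,-0.065,-0.33,-0.25,0,0,0,-0.13,-0.5,-0.38,0,0,0,-0.2,-0.67,-0.5,0,0,0,-0.265,-0.83,-0.63,0,0,0,-0.33,-1,-0.76,0,0,0,-0.394]' 70 20
python3 -m inch '[-0.08,-0.25,0,0,0,0,-0.16,-0.5,0,0,0,0,-0.24,-0.75,0,0,0,0,-0.32,-1,0,0,0,0]'
python3 -m inch '[-0.08,-0.25,0,0,0,0,-0.16,-0.5,0,0,0,0,-0.24,-0.75,0,0,0,0,-0.32,-1,0,0,0,0]'
python3 -m inch '[-0.08,-0.25,0,0,0,0,-0.16,-0.5,0,0,0,0,-0.24,-0.75,0,0,0,0,-0.32,-1,0,0,0,0]'
python3 -m inch '[-0.08,-0.25,0,0,0,0,-0.16,-0.5,0,0,0,0,-0.24,-0.75,0,0,0,0,-0.32,-1,0,0,0,0,-0.32,-1,0,0,0,0,-0.32,-1,0,0,0,0]'
cat >> h.py <<'E'
from scipy.spatial.transform import Rotation as Ro
def rel(p):
    "shift in units (tool frame) from the measured pose to world TCP p"
    o=get_obs();R=Ro.from_quat(o["tool_rot"]);M=R.as_matrix()
    print("t",round(o["time"],2),"pos",o["position"].round(4),"tool y deg",np.degrees(np.arctan2(M[1,1],M[0,1])).round(2),"zdir",M[:,2].round(3),"F",o["ft_force"].round(2),"w",round(o["grip_width"],4),"gf",round(o["grip_force"],2))
    print("units",((np.array(p)-o["position"])@M/.08).round(3))
E
python3 -c "
from h import *
rel([.4285,.261,.245])
cv2.imwrite('pics/s1.png',camera('side')[...,::-1]);cv2.imwrite('pics/t1.png',camera('top')[...,::-1])
a=cv2.imread('pics/s1.png')[180:330,250:360];b=cv2.imread('pics/t1.png')[190:270,90:170]
cv2.imwrite('pics/m1.png',np.hstack([cv2.resize(a,(396,540)),cv2.resize(b,(400,540))]))"
```

```text
time: 1.7
position: [0.2094, 0.5295, 0.2446]
tool_rot: [-0.193, 0.981, 0.0, 0.0]
ft_force: [0.5, -1.2, 0.1]
grip_width: 0.0701
grip_force: 0.0
time: 2.03
position: [0.2633, 0.4648, 0.2447]
tool_rot: [-0.191, 0.982, 0.0, 0.0]
ft_force: [-0.4, 0.3, 0.4]
grip_width: 0.07
grip_force: 0.0
time: 2.37
position: [0.3171, 0.4002, 0.2447]
tool_rot: [-0.191, 0.982, 0.0, 0.0]
ft_force: [0.1, 0.3, -0.4]
grip_width: 0.07
grip_force: 0.0
time: 2.7
position: [0.3708, 0.3356, 0.2448]
tool_rot: [-0.191, 0.982, 0.0, 0.0]
ft_force: [-0.2, -0.3, 0.5]
grip_width: 0.0698
grip_force: 0.0
time: 3.2
position: [0.4244, 0.2713, 0.2446]
tool_rot: [-0.19, 0.982, 0.0, 0.0]
ft_force: [0.1, 0.2, -0.4]
grip_width: 0.0699
grip_force: 0.0
t 3.2 pos [0.4244 0.2713 0.2446] tool y deg 111.86 zdir [-0.  0. -1.] F [ 0.08  0.17 -0.43] w 0.0699 gf 0.0
units [ 0.001 -0.138 -0.005]
```

View pics/m1.png

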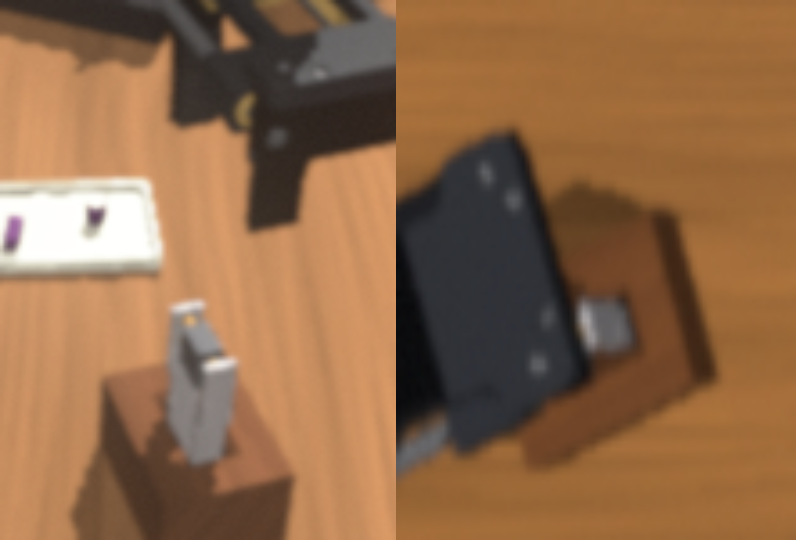

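The yaw looks right: the gripper sits square over the stand, above the tongs plate at (600,325) in the crop. I'll centre it, go down and close to 42 mm.

```bash
python3 -m inch '[0,-0.07,0.1,0,0,0,0,-0.138,0.3,0,0,0,0,-0.138,0.6,0,0,0,0,-0.138,0.9,0,0,0,0,-0.138,1,0,0,0]'
python3 -m inch '[0,0,0.15,0,0,0,0,0,0.3,0,0,0,0,0,0.45,0,0,0,0,0,0.6,0,0,0,0,0,0.75,0,0,0,0,0,0.87,0,0,0,0,0,0.87,0,0,0]'
python3 -m inch '[0,0,0,0,0,0,0,0,0,0,0,0,0,0,0,0,0,0,0,0,0,0,0,0,0,0,0,0,0,0,0,0,0,0,0,0,0,0,0,0,0,0,0,0,0,0,0,0]' 42 20
python3 -c "
from h import *
rel([.4285,.261,.094])
a=camera('side')[180:330,250:360];b=camera('top')[190:270,90:170]
cv2.imwrite('pics/m2.png',np.hstack([cv2.resize(a,(396,540)),cv2.resize(b,(400,540))])[...,::-1])"
```

```text
time: 3.72
position: [0.4255, 0.2612, 0.1616]
tool_rot: [-0.191, 0.982, -0.0, -0.003]
ft_force: [0.3, -0.0, -0.4]
grip_width: 0.0696
grip_force: 0.0
time: 4.3
position: [0.4268, 0.2615, 0.0935]
tool_rot: [-0.191, 0.982, -0.0, -0.002]
ft_force: [-0.4, -0.9, 0.5]
grip_width: 0.0702
grip_force: 0.0
time: 4.97
position: [0.4282, 0.2617, 0.0953]
tool_rot: [-0.191, 0.982, 0.0, 0.0]
ft_force: [0.2, 0.9, 2.8]
grip_width: 0.0424
grip_force: 3.4
t 4.97 pos [0.4282 0.2617 0.0953] tool y deg 112.0 zdir [ 0.001  0.    -1.   ] F [0.24 0.87 2.77] w 0.0424 gf 3.43
units [ 0.    -0.01   0.016]
```

View pics/m2.png

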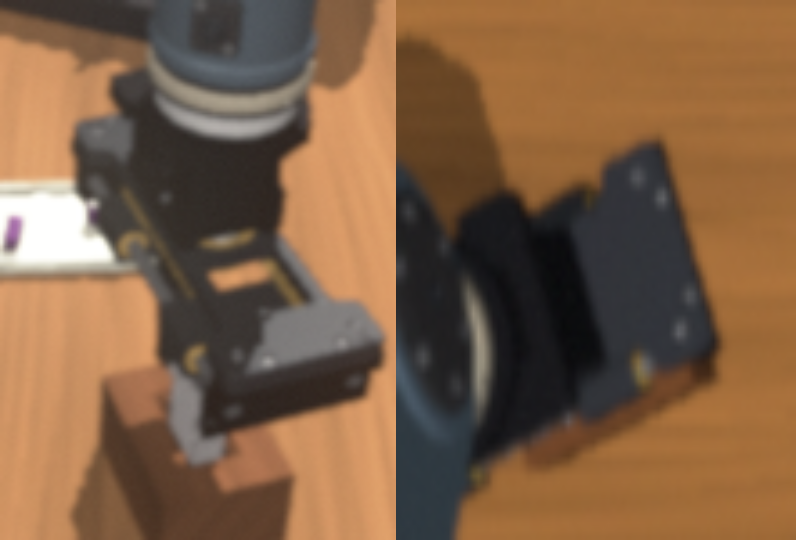

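The tongs are gripped, with 3.4 N at 42.4 mm. Next I'll lift them and move towards the stone.

```bash
python3 -m inch '[0,0,-0.1,0,0,0,0,0,-0.25,0,0,0,0,0,-0.4,0,0,0,0,0,-0.55,0,0,0,0,0,-0.7,0,0,0,0,0,-0.85,0,0,0,0,0,-1,0,0,0,0,0,-1,0,0,0]'
python3 -m inch '[0.02,-0.1,0,0,0,0,0.04,-0.25,0,0,0,0,0.07,-0.45,0,0,0,0,0.1,-0.7,0,0,0,0,0.126,-0.92,0,0,0,0]'
python3 -m inch '[0.03,-0.23,0,0,0,0,0.06,-0.46,0,0,0,0,0.09,-0.69,0,0,0,0,0.126,-0.92,0,0,0,0]'
python3 -m inch '[0.03,-0.23,0,0,0,0,0.06,-0.46,0,0,0,0,0.09,-0.69,0,0,0,0,0.11,-0.82,0.1,0,0,0,0.126,-0.92,0.25,0,0,0,0.126,-0.92,0.45,0,0,0,0.126,-0.92,0.45,0,0,0,0.126,-0.92,0.45,0,0,0]'
python3 -c "
from h import *
rel([.483,.0455,.1])
cv2.imwrite('pics/s3.png',camera('side')[...,::-1]);cv2.imwrite('pics/t3.png',camera('top')[...,::-1])
a=cv2.imread('pics/s3.png')[170:270,210:310];b=cv2.imread('pics/t3.png')[160:260,170:270]
cv2.imwrite('pics/m3.png',np.hstack([cv2.resize(a,(400,500)),cv2.resize(b,(400,500))]))"
```

```text
time: 5.73
position: [0.4292, 0.2619, 0.1771]
tool_rot: [-0.191, 0.982, 0.0, 0.002]
ft_force: [-0.6, 0.4, -0.7]
grip_width: 0.0417
grip_force: 2.8
time: 6.15
position: [0.4457, 0.1876, 0.174]
tool_rot: [-0.191, 0.982, -0.0, -0.001]
ft_force: [0.0, 0.0, 0.4]
grip_width: 0.0422
grip_force: 2.8
time: 6.48
position: [0.4639, 0.1154, 0.174]
tool_rot: [-0.191, 0.982, 0.0, -0.001]
ft_force: [-0.4, -0.2, -0.7]
grip_width: 0.0421
grip_force: 2.8
time: 7.15
position: [0.4812, 0.0452, 0.1375]
tool_rot: [-0.19, 0.982, 0.001, -0.002]
ft_force: [-0.2, 0.0, 0.3]
grip_width: 0.0422
grip_force: 2.8
t 7.15 pos [0.4812 0.0452 0.1375] tool y deg 111.96 zdir [-0.004  0.001 -1.   ] F [-0.21  0.03  0.25] w 0.0422 gf 2.77
units [-0.024 -0.006  0.469]
```

View pics/m3.png

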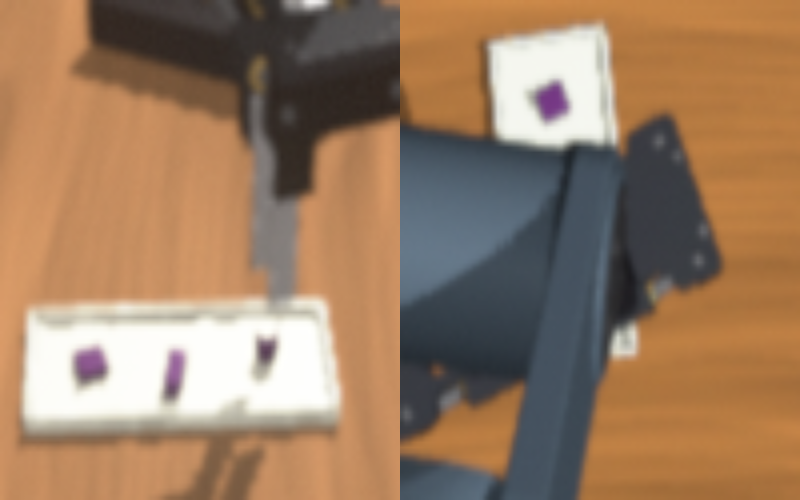

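```bash
python3 -c "
from h import *
y=np.array([-.3746,.9272,0]);c=np.array([.4812,.0452,.0482])
print(proj('side',c),proj('side',c+.014*y),proj('side',c-.014*y),proj('side',c+[.001,0,0]))
for p in ([.483,.0445,.012],[.483,.0445,.004],[.483,.0445,.02],[.483,.049,.012]): print(proj('side',p),proj('top',p))
S=cv2.imread('pics/s3.png').astype(int)
print((S[234:248,270:284,0]-S[234:248,270:284,1]))
print(S[216:236,268:288].sum(2)//3)
"
```

```text
[277.  226.3] [279.1 229.8] [274.8 222.8] [276.5 226.3]
[275.7 238.3] [213.6 217.6]
[275.6 240.9] [213.9 217.7]
[275.8 235.6] [213.3 217.5]
[275.7 239.5] [211.9 217.7]
[[ -8  -7  -7  -7  -8  -7  -7  -7  -9 -10 -10  -8  -6  -6]
 [ -3  -2  -3  -4  -5  -3  -3  -4  -5  -6  -4  -2  -3  -3]
 [ -2  -2  -4  -8  -9  -8  -6  -7  -7  -7  -5  -2  -2  -2]
 [ -2  -2  -5 -10  -6  -4  -8  -7  -4  -7  -6  -2  -2  -2]
 [ -2  -2  -5 -11  -1  11  13  12   7  -7  -8  -3  -2  -2]
 [ -2  -2  -5 -11  -1  19  23  21   8  -9  -8  -3  -2  -2]
 [ -2  -3  -5 -12  -4  15  22  16   1 -13  -7  -3  -2  -2]
 [ -2  -2  -6 -15  -5   7  14   6  -8 -11  -4  -3  -2  -2]
 [ -2  -3 -10 -18 -10  -3  -2  -6 -16  -9  -3  -1  -2  -2]
 [ -3  -5 -11 -17 -13 -11 -11 -16 -11  -5  -3  -2  -2  -2]
 [ -3  -7 -11 -17 -15 -14 -14 -18  -9  -4  -1  -2  -2  -2]
 [ -3  -6 -11 -19 -17 -17 -18 -11  -6  -2  -2  -2  -2  -2]
 [ -2  -3  -6 -11 -12 -12 -11  -7  -3  -2  -2  -2  -2  -2]
 [ -2  -2  -3  -5  -7  -5  -4  -2  -2  -2  -2  -2  -2  -2]]
[[144 146 141 136 129 129 129 127 125 123 124 125 126 127 127 130 136 144
  150 151]
 [146 145 142 136 12
[... 895 characters left out ...]
 138 142
  147 150]
 [151 151 150 145 145 142 143 142 136 130 129 129 128 130 133 138 143 149
  151 156]
 [171 171 171 175 180 179 180 174 158 141 137 143 148 152 161 177 188 192
  194 193]
 [197 198 201 210 215 218 217 209 188 165 157 167 176 182 196 218 228 229
  227 227]
 [203 203 206 211 216 215 215 209 193 174 170 175 181 183 192 207 216 214
  211 215]
 [194 194 196 200 204 205 204 201 190 179 176 175 177 180 182 183 184 181
  180 184]
 [192 206 216 221 222 223 223 223 219 217 211 203 205 214 217 217 216 215
  215 210]
 [225 239 246 249 249 249 248 249 249 249 244 239 242 248 250 250 250 250
  249 247]
 [249 252 253 253 253 252 251 253 254 253 249 247 251 253 254 254 254 254
  254 254]]
```

The side view shows the tips at about (275,223) and (280,231), in line with the stone at (276,239). The projections agree to within about 1 px, so I'll go down.

```bash
python3 -m inch '[-0.024,-0.006,0.06,0,0,0,-0.024,-0.006,0.13,0,0,0,-0.024,-0.006,0.2,0,0,0,-0.024,-0.006,0.27,0,0,0,-0.024,-0.006,0.34,0,0,0,-0.024,-0.006,0.41,0,0,0,-0.024,-0.006,0.46,0,0,0,-0.024,-0.006,0.49,0,0,0,-0.024,-0.006,0.49,0,0,0,-0.024,-0.006,0.49,0,0,0,-0.024,-0.006,0.49,0,0,0]'
python3 -c "
from h import *
rel([.483,.0455,.098])
cv2.imwrite('pics/s4.png',camera('side')[...,::-1])
a=cv2.imread('pics/s4.png')[190:265,230:330]
cv2.imwrite('pics/m4.png',cv2.resize(a,(800,600)))"
```

```text
time: 8.17
position: [0.4849, 0.0457, 0.0999]
tool_rot: [-0.191, 0.982, -0.0, 0.0]
ft_force: [-0.6, 0.6, -0.0]
grip_width: 0.0421
grip_force: 2.8
t 8.17 pos [0.4849 0.0457 0.0999] tool y deg 112.01 zdir [ 0. -0. -1.] F [-0.6   0.58 -0.03] w 0.0421 gf 2.77
units [0.023 0.006 0.024]
```

View pics/m4.png

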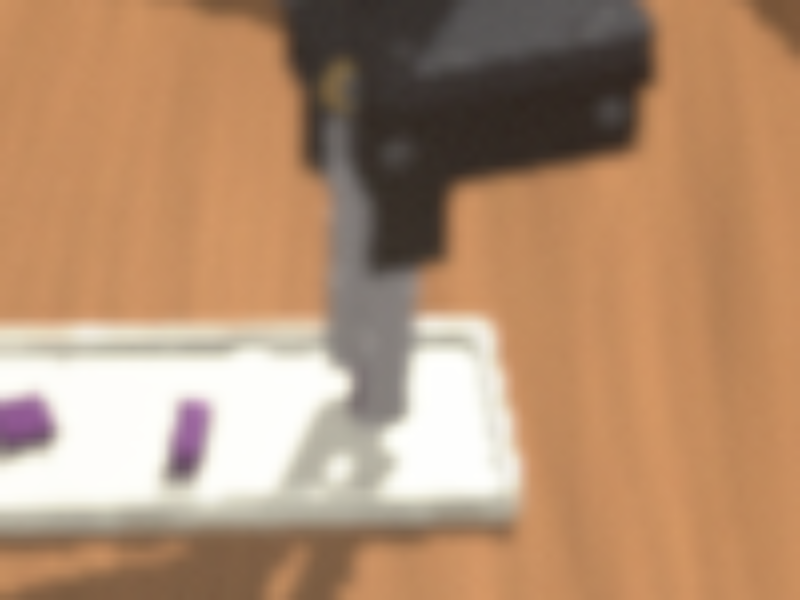

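The tips surround the stone: the front leg's tip is at about (277,243) and no contact force shows. I'll pinch, then lift.

```bash
python3 -m inch '[0.015,0,0.015,0,0,0,0.02,0,0.015,0,0,0,0.02,0,0.015,0,0,0,0.02,0,0.015,0,0,0,0.02,0,0.015,0,0,0,0.02,0,0.015,0,0,0,0.02,0,0.015,0,0,0,0.02,0,0.015,0,0,0]' 33 15
python3 -m inch '[0.0,0,-0.05,0,0,0,0,0,-0.15,0,0,0,0,0,-0.3,0,0,0,0,0,-0.5,0,0,0,0,0,-0.75,0,0,0,0,0,-1,0,0,0,0,0,-1,0,0,0,0,0,-1,0,0,0]'
python3 -c "
from h import *
rel([.5606,-.2748,.178])
cv2.imwrite('pics/s5.png',camera('side')[...,::-1])
a=cv2.imread('pics/s5.png')[150:262,220:340]
cv2.imwrite('pics/m5.png',cv2.resize(a,(640,600)))"
```

```text
time: 8.88
position: [0.4833, 0.0452, 0.0986]
tool_rot: [-0.191, 0.982, -0.0, 0.0]
ft_force: [-0.8, -0.4, 1.0]
grip_width: 0.0334
grip_force: 6.2
time: 9.55
position: [0.4839, 0.0451, 0.18]
tool_rot: [-0.191, 0.982, -0.001, 0.002]
ft_force: [0.3, -0.5, -1.0]
grip_width: 0.0333
grip_force: 6.3
t 9.55 pos [0.4839 0.0451 0.18  ] tool y deg 112.01 zdir [ 0.003 -0.    -1.   ] F [ 0.35 -0.51 -0.96] w 0.0333 gf 6.25
units [ 0.61  -4.067  0.03 ]
```

View pics/m5.png

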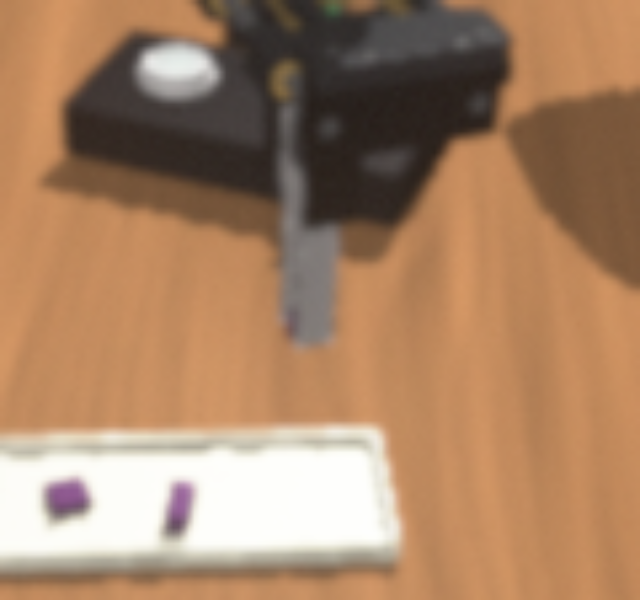

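The stone is lifted: the tray slot is empty, and a purple sliver shows between the tips at (275,210). Next I'll move to the stage with a slightly firmer pinch.

```bash
python3 -m inch '[0.02,-0.1,0,0,0,0,0.04,-0.25,0,0,0,0,0.07,-0.5,0,0,0,0,0.11,-0.75,0,0,0,0,0.15,-1,0,0,0,0]' 32 15
python3 -m inch '[0.04,-0.25,0,0,0,0,0.08,-0.5,0,0,0,0,0.11,-0.75,0,0,0,0,0.15,-1,0,0,0,0]'
python3 -m inch '[0.04,-0.25,0,0,0,0,0.08,-0.5,0,0,0,0,0.11,-0.75,0,0,0,0,0.15,-1,0,0,0,0]'
python3 -m inch '[0.04,-0.25,0,0,0,0,0.08,-0.5,0,0,0,0,0.11,-0.75,0.05,0,0,0,0.13,-0.9,0.1,0,0,0,0.15,-1.0,0.15,0,0,0,0.15,-1,0.2,0,0,0,0.15,-1,0.2,0,0,0,0.15,-1,0.2,0,0,0]'
python3 -c "
from h import *
rel([.5605,-.2735,.1406])
o=get_obs();print(proj('side',o['position']-[0,0,.0893]),proj('side',[.5606,-.2748,.046]))
cv2.imwrite('pics/s6.png',camera('side')[...,::-1]);cv2.imwrite('pics/t6.png',camera('top')[...,::-1])
a=cv2.imread('pics/s6.png')[120:200,220:320];b=cv2.imread('pics/t6.png')[150:250,290:390]
cv2.imwrite('pics/m6.png',np.hstack([cv2.resize(a,(500,400)),cv2.resize(b,(300,400))]))"
```

```text
time: 10.02
position: [0.502, -0.0352, 0.1776]
tool_rot: [-0.191, 0.982, 0.0, -0.001]
ft_force: [-0.4, 0.3, -0.8]
grip_width: 0.0322
grip_force: 11.2
time: 10.35
position: [0.5207, -0.1143, 0.1774]
tool_rot: [-0.19, 0.982, 0.0, -0.001]
ft_force: [0.5, 0.8, -0.7]
grip_width: 0.0321
grip_force: 11.3
time: 10.68
position: [0.5393, -0.193, 0.1773]
tool_rot: [-0.19, 0.982, 0.001, -0.001]
ft_force: [-0.3, 0.2, -0.2]
grip_width: 0.0322
grip_force: 11.3
time: 11.35
position: [0.5577, -0.2682, 0.1617]
tool_rot: [-0.191, 0.982, 0.001, -0.001]
ft_force: [-1.0, 0.2, -0.2]
grip_width: 0.0323
grip_force: 11.3
t 11.35 pos [ 0.5577 -0.2682  0.1617] tool y deg 112.04 zdir [-0.002  0.002 -1.   ] F [-1.04  0.23 -0.24] w 0.0323 gf 11.3
units [-0.008 -0.075  0.263]
[253.4 154.4] [252.5 161.2]
```

View pics/m6.png

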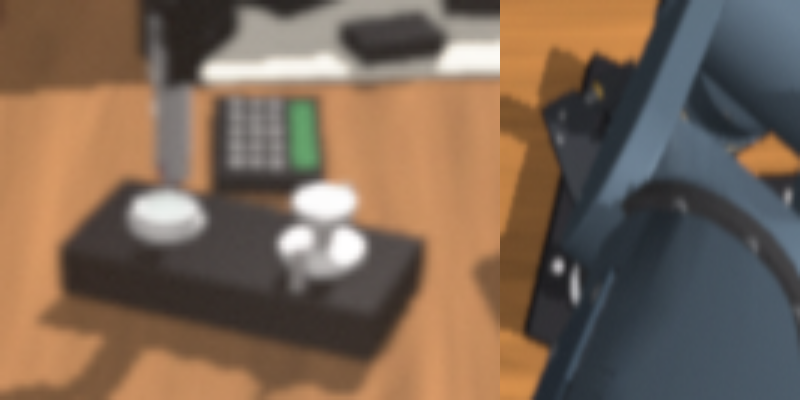

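The side view shows the tips just above and behind the stage, at about (255,156), with the stage at (253,163). I'll check by pixel values that the stone is still held.

```bash
python3 -c "
from h import *
for n,(l,t,r,b) in (('s5',(270,198,286,216)),('s6',(248,138,264,162))):
    S=cv2.imread('pics/%s.png'%n).astype(int)[t:b,l:r];print(n);print((S[...,0]+S[...,2])//2-S[...,1]);print(S.mean(2).astype(int))
S=cv2.imread('pics/s6.png').astype(int)
m=np.argwhere((S[100:270,200:330,0]-S[100:270,200:330,1])>10)
print(m[:,0].size, np.unique(m+[100,200],axis=0)[:80].tolist())
"
```

```text
s5
[[ 4  4  3  2  2  2  1  1  1  1  1  3  3  6  6  4]
 [ 3  4  3  2  1  2  2  2  1  1  2  2  5  5  6  5]
 [ 4  4  4  2  2  1  1  3  1  2  2  3  4  5  6  5]
 [ 4  4  4  3  1  2  1  2  3  2  1  2  4  5  5  4]
 [ 4  4  5  3  2  2  1  1  1  2  1  2  4  5  6  5]
 [ 5  5  4  3  1  2  1  1  2  2  1  2  3  5  5  5]
 [ 6  5  5  3  1  0  2  2  2  2  2  2  3  5  5  5]
 [ 5  4  5  3  2  1  1  2  2  2  1  2  3  4  6  4]
 [ 5  4  6  2  2  2  1  0  1  1  2  2  4  4  5  5]
 [ 6  5  5  4  3  4  2  1  2  2  2  2  4  5  6  5]
 [ 5  5  6  6  7  5  3  0  2  2  2  2  4  6  5  6]
 [ 5  7  7  8 11  7  3  2  1  1  1  2  4  5  5  6]
 [ 5  5  7 10 13  8  3  1  1  1  2  3  4  5  5  6]
 [ 6  5  6  9 12  7  3  2  1  0  1  2  5  4  4  6]
 [ 4  4  6  9 10  5  2  1  0  1  1  3  4  5  5  6]
 [ 5  5  4  6  8  5  3  2  2  2  3  5  6  5  6  6]
 [ 5  6  5  6  7  6  5  5  5  5  5  6  7  5  5  6]
 [ 6  5  5  6  7  5  5  5  5  5  4  5  5  5  6  6]]
[[124 113 103 110 118 118 123 124 124 123 123 126 130 128 123 114]
 [122 110 106 114 119 119 122 122 123 124 123 125 129 135 135 132]
 [127 123 119 119 122 120 121 122 121 123 12
[... 4045 characters left out ...]
34], [241, 235], [241, 236], [241, 252], [241, 253], [241, 254], [241, 255], [242, 229], [242, 230], [242, 231], [242, 232], [242, 233], [242, 234], [242, 235], [242, 236], [242, 252], [242, 253], [242, 254], [242, 255], [243, 229], [243, 230], [243, 231], [243, 232], [243, 233], [243, 234], [243, 235], [243, 236], [243, 252], [243, 253], [243, 254], [243, 255], [244, 229], [244, 230], [244, 231], [244, 232], [244, 233], [244, 234], [244, 235], [244, 252], [244, 253], [244, 254], [244, 255], [245, 230], [245, 231], [245, 232], [245, 251], [245, 252], [245, 253], [245, 254], [245, 255], [246, 251], [246, 252], [246, 253], [246, 254], [247, 252], [247, 253], [247, 254], [248, 252], [248, 253]]
```

The purple is still there between the tips, at (252,153), so the stone is held and roughly centred. I'll lower it onto the stage.

```bash
python3 -m inch '[-0.01,-0.04,0,0,0,0,-0.01,-0.075,0.05,0,0,0,-0.01,-0.075,0.1,0,0,0,-0.01,-0.075,0.15,0,0,0,-0.01,-0.075,0.2,0,0,0,-0.01,-0.075,0.23,0,0,0,-0.01,-0.075,0.23,0,0,0,-0.01,-0.075,0.23,0,0,0]'
python3 -c "
from h import *
for i in range(4): rel([.5606,-.274,.1396]);camera('top')"
```

```text
time: 12.12
position: [0.5614, -0.2746, 0.1438]
tool_rot: [-0.191, 0.982, 0.0, -0.0]
ft_force: [-0.4, -0.0, 0.6]
grip_width: 0.0325
grip_force: 11.3
t 12.12 pos [ 0.5614 -0.2746  0.1438] tool y deg 112.01 zdir [-0.001  0.    -1.   ] F [-0.36 -0.02  0.58] w 0.0325 gf 11.3
units [0.007 0.011 0.052]
t 12.17 pos [ 0.5616 -0.2747  0.144 ] tool y deg 112.01 zdir [-0.  0. -1.] F [-0.51 -0.29  0.85] w 0.0321 gf 11.3
units [0.008 0.013 0.056]
t 12.22 pos [ 0.5617 -0.2748  0.1442] tool y deg 112.01 zdir [ 0. -0. -1.] F [-0.25 -0.54 -1.5 ] w 0.0327 gf 11.3
units [0.009 0.014 0.058]
t 12.27 pos [ 0.5617 -0.2749  0.1443] tool y deg 112.0 zdir [ 0. -0. -1.] F [-0.26 -0.46 -0.26] w 0.0321 gf 11.3
units [0.009 0.015 0.059]
```

```bash
python3 -m inch '[0.009,0.01,0.015,0,0,0,0.009,0.01,0.03,0,0,0,0.009,0.01,0.04,0,0,0,0.009,0.01,0.04,0,0,0,0.009,0.01,0.04,0,0,0]'
python3 -m inch '[0,0,0.005,0,0,0,0,0,0.01,0,0,0,0,0,0.01,0,0,0,0,0,0.01,0,0,0]'
python3 -m inch '[0,0,0.005,0,0,0,0,0,0.01,0,0,0,0,0,0.01,0,0,0,0,0,0.01,0,0,0]'
python3 -c "
from h import *
for i in range(4): rel([.5606,-.274,.1396]);camera('side')"
```

```text
time: 12.73
position: [0.5606, -0.2743, 0.1409]
tool_rot: [-0.191, 0.982, 0.0, -0.0]
ft_force: [0.3, 0.4, -0.6]
grip_width: 0.0324
grip_force: 11.3
time: 13.07
position: [0.5606, -0.2743, 0.1401]
tool_rot: [-0.191, 0.982, -0.0, -0.0]
ft_force: [0.3, 0.3, 0.6]
grip_width: 0.0322
grip_force: 11.3
time: 13.4
position: [0.5607, -0.2744, 0.1397]
tool_rot: [-0.191, 0.982, -0.0, 0.0]
ft_force: [-0.6, 0.8, 1.2]
grip_width: 0.0322
grip_force: 11.4
t 13.4 pos [ 0.5607 -0.2744  0.1397] tool y deg 112.01 zdir [ 0. -0. -1.] F [-0.56  0.78  1.17] w 0.0322 gf 11.39
units [-0.     0.005  0.001]
t 13.45 pos [ 0.5607 -0.2743  0.1397] tool y deg 112.01 zdir [ 0. -0. -1.] F [ 0.11 -0.77  1.99] w 0.0327 gf 11.4
units [0.    0.004 0.001]
t 13.5 pos [ 0.5608 -0.2743  0.1396] tool y deg 112.01 zdir [ 0. -0. -1.] F [-0.67  0.61  2.2 ] w 0.0323 gf 11.4
units [0.    0.005 0.001]
t 13.55 pos [ 0.5607 -0.2743  0.1396] tool y deg 112.01 zdir [ 0. -0. -1.] F [-0.05  0.14  2.81] w 0.032 gf 11.41
units [0.    0.005 0.001]
```

Contact shows as about 2 N upward. I'll release to 42 mm, lift straight up and check.

```bash
python3 -m inch '[0,0,0,0,0,0,0,0,0,0,0,0,0,0,0,0,0,0,0,0,0,0,0,0,0,0,0,0,0,0,0,0,0,0,0,0,0,0,0,0,0,0]' 42 20
python3 -m inch '[0,0,-0.05,0,0,0,0,0,-0.1,0,0,0,0,0,-0.17,0,0,0,0,0,-0.25,0,0,0,0,0,-0.4,0,0,0,0,0,-0.6,0,0,0,0,0,-0.8,0,0,0,0,0,-0.8,0,0,0]'
python3 -c "
from h import *
rel([.4282,.2617,.178])
cv2.imwrite('pics/s7.png',camera('side')[...,::-1])
S=cv2.imread('pics/s7.png').astype(int)[145:172,240:266];d=S[...,0]-S[...,1];print(np.argwhere(d>8).mean(0)+[145,240]);print((S[...,0]+S[...,2])//2-S[...,1]);print(S.mean(2).astype(int))
for z in(.045,.053,.061):print(proj('side',[.5606,-.274,z]))
"
```

```text
time: 14.18
position: [0.5606, -0.2742, 0.1392]
tool_rot: [-0.191, 0.982, 0.0, -0.0]
ft_force: [-0.1, -0.0, -0.9]
grip_width: 0.0422
grip_force: 2.8
time: 14.85
position: [0.5627, -0.2757, 0.2079]
tool_rot: [-0.191, 0.982, -0.003, 0.003]
ft_force: [-0.0, -1.3, -0.8]
grip_width: 0.0419
grip_force: 2.8
t 14.85 pos [ 0.5627 -0.2757  0.2079] tool y deg 112.02 zdir [ 0.007 -0.005 -1.   ] F [-0.02 -1.31 -0.8 ] w 0.0419 gf 2.77
units [-0.958  6.86   0.329]
[159.21428571 252.92857143]
[[ 5  4  5  5  5  5  6  4  6  5  5  4  5  5  5  5  6  5  6  6  5  4  4  2
   3  2]
 [ 5  5  5  5  5  4  5  6  6  4  5  5  5  6  6  6  6  6  5  6  6  4  4  3
   2  1]
 [ 5  4  4  5  5  5  5  6  4  5  4  4  6  6  5  6  6  5  7  6  6  4  3  2
   2  2]
 [ 5  6  5  5  6  5  4  4  4  5  4  3  5  6  6  6  5  6  5  6  5  5  4  3
   1  2]
 [ 5  6  5  4  5  5  4  5  5  5  4  4  4  5  6  6  5  5  4  6  5  3  4  2
   3  2]
 [ 4  4  5  5  6  6  5  6  6  6  6  4  4  5  5  5  5  5  5  6  5  5  4  4
   2  2]
 [ 5  5  5  5  5  6  5  5  5  5  4  5  4  5  5  6  5  6  6  5  5  5  4  2
   2  2]
 [ 5  6  5  5  6  6  5  5  6  6  5  5
[... 3909 characters left out ...]
68]
 [ 61  60  61  58  62  75 101 129 148 159 166 168 170 169 168 163 156 154
  147 127  96  74  67  67  68  69]
 [ 60  59  62  62  61  62  76  96 116 133 146 154 157 157 153 146 135 124
  109  92  75  68  69  69  68  68]
 [ 61  61  61  62  62  60  62  67  78  90 104 114 117 117 113 106  96  87
   78  70  67  68  68  69  68  70]
 [ 59  61  62  61  62  62  61  61  61  62  64  69  75  74  77  73  70  69
   67  68  66  68  67  70  69  69]
 [ 59  60  60  61  62  62  61  63  62  59  59  58  61  62  66  66  65  67
   68  66  67  69  67  70  69  71]
 [ 54  55  56  56  60  61  61  62  62  63  64  66  64  64  67  67  66  68
   66  67  67  69  70  67  71  70]]
[252.5 161.6]
[252.5 159.3]
[252.5 156.9]
```

The stone stands upright and centred on the stage: purple at (253,159) inside the rim centred on (253,163). I'll take the tongs back to the stand.

```bash
python3 -m inch '[-0.02,0.1,0,0,0,0,-0.04,0.25,0,0,0,0,-0.07,0.5,0,0,0,0,-0.1,0.75,0,0,0,0,-0.137,0.98,0,0,0,0]'
for i in 1; do python3 -m inch '[-0.035,0.245,0,0,0,0,-0.07,0.49,0,0,0,0,-0.1,0.735,0,0,0,0,-0.137,0.98,0,0,0,0]'
python3 -m inch '[-0.035,0.245,0,0,0,0,-0.07,0.49,0,0,0,0,-0.1,0.735,0,0,0,0,-0.137,0.98,0,0,0,0]'
python3 -m inch '[-0.035,0.245,0,0,0,0,-0.07,0.49,0,0,0,0,-0.1,0.735,0,0,0,0,-0.137,0.98,0,0,0,0]'
python3 -m inch '[-0.035,0.245,0,0,0,0,-0.07,0.49,0,0,0,0,-0.1,0.735,0,0,0,0,-0.137,0.98,0,0,0,0]'
python3 -m inch '[-0.035,0.245,0,0,0,0,-0.07,0.49,0,0,0,0,-0.1,0.735,0,0,0,0,-0.137,0.98,0,0,0,0]'
done
python3 -m inch '[-0.035,0.245,0,0,0,0,-0.07,0.49,0,0,0,0,-0.1,0.7,0,0,0,0,-0.137,0.9,0.1,0,0,0,-0.137,0.98,0.2,0,0,0,-0.137,0.98,0.33,0,0,0,-0.137,0.98,0.33,0,0,0,-0.137,0.98,0.33,0,0,0,-0.137,0.98,0.33,0,0,0]'
python3 -c "
from h import *
for i in range(3): rel([.4285,.2613,.0955]);camera('side')"
```

```text
time: 15.32
position: [0.5395, -0.1949, 0.202]
tool_rot: [-0.191, 0.982, 0.002, -0.001]
ft_force: [-0.6, -0.1, -0.7]
grip_width: 0.0424
grip_force: 2.8
time: 15.65
position: [0.5203, -0.1182, 0.2022]
tool_rot: [-0.191, 0.982, 0.001, -0.001]
ft_force: [0.2, -0.3, -0.5]
grip_width: 0.042
grip_force: 2.8
time: 15.98
position: [0.5008, -0.0417, 0.2023]
tool_rot: [-0.191, 0.982, 0.001, -0.001]
ft_force: [-0.1, 0.5, -0.6]
grip_width: 0.0421
grip_force: 2.8
time: 16.32
position: [0.4815, 0.0348, 0.2024]
tool_rot: [-0.191, 0.982, 0.001, -0.002]
ft_force: [-0.6, 0.8, -0.1]
grip_width: 0.0425
grip_force: 2.8
time: 16.65
position: [0.4621, 0.1113, 0.2024]
tool_rot: [-0.191, 0.982, 0.0, -0.002]
ft_force: [0.9, -0.1, -0.4]
grip_width: 0.0419
grip_force: 2.8
time: 16.98
position: [0.4428, 0.1878, 0.2024]
tool_rot: [-0.191, 0.982, 0.0, -0.002]
ft_force: [0.5, -0.2, -0.5]
grip_width: 0.0423
grip_force: 2.8
time: 17.73
position: [0.4257, 0.2629, 0.1767]
tool_rot: [-0.191, 0.982, -0.0, -0.001]
ft_force: [-0.5, 0.3, -0.4]
grip_width: 0.042
grip_force: 2.8
t 17.73 pos [0.4257 0.2629 0.1767] tool y deg 111.99 zdir [-0.001 -0.    -1.   ] F [-0.54  0.26 -0.42] w 0.042 gf 2.77
units [-0.026 -0.031  1.015]
t 17.78 pos [0.4261 0.2629 0.1771] tool y deg 111.98 zdir [-0. -0. -1.] F [-0.47 -0.32  0.32] w 0.0423 gf 2.77
units [-0.021 -0.03   1.019]
t 17.83 pos [0.4263 0.263  0.1772] tool y deg 111.97 zdir [ 0.  0. -1.] F [ 0.32 -0.18 -0.11] w 0.0422 gf 2.77
units [-0.017 -0.029  1.022]
```

```bash
python3 -m inch '[-0.017,-0.025,0,0,0,0,-0.017,-0.025,0.1,0,0,0,-0.017,-0.025,0.2,0,0,0,-0.017,-0.025,0.3,0,0,0,-0.017,-0.025,0.4,0,0,0,-0.017,-0.025,0.5,0,0,0,-0.017,-0.025,0.57,0,0,0,-0.017,-0.025,0.64,0,0,0,-0.017,-0.025,0.71,0,0,0,-0.017,-0.025,0.78,0,0,0,-0.017,-0.025,0.85,0,0,0,-0.017,-0.025,0.92,0,0,0,-0.017,-0.025,0.96,0,0,0,-0.017,-0.025,0.96,0,0,0,-0.017,-0.025,0.96,0,0,0]'
python3 -c "
from h import *
for i in range(2): rel([.4285,.2613,.0955]);camera('side')"
```

```text
time: 19.13
position: [0.4281, 0.2619, 0.1]
tool_rot: [-0.191, 0.982, -0.0, -0.0]
ft_force: [-0.1, -0.6, -0.2]
grip_width: 0.0419
grip_force: 2.8
t 19.13 pos [0.4281 0.2619 0.1   ] tool y deg 112.01 zdir [-0. -0. -1.] F [-0.1  -0.56 -0.18] w 0.0419 gf 2.77
units [-0.002 -0.009  0.056]
t 19.18 pos [0.4282 0.262  0.1002] tool y deg 112.01 zdir [ 0.  0. -1.] F [-0.11 -0.06 -0.43] w 0.042 gf 2.77
units [-0.    -0.009  0.059]
```

```bash
python3 -m inch '[0,0,0.02,0,0,0,0,0,0.04,0,0,0,0,0,0.055,0,0,0,0,0,0.055,0,0,0,0,0,0.055,0,0,0]'
python3 -m inch '[0,0,0,0,0,0,0,0,0,0,0,0,0,0,0,0,0,0,0,0,0,0,0,0,0,0,0,0,0,0,0,0,0,0,0,0,0,0,0,0,0,0,0,0,0,0,0,0]' 70 20
python3 -m inch '[0,0,-0.05,0,0,0,0,0,-0.15,0,0,0,0,0,-0.3,0,0,0,0,0,-0.5,0,0,0,0,0,-0.75,0,0,0,0,0,-1,0,0,0,0,0,-1,0,0,0]'
python3 -m inch '[0,0,-0.1,0,0,0,0,-0.1,-0.2,0,0,0,0.02,-0.3,-0.3,0,0,0,0.05,-0.5,-0.3,0,0,0,0.08,-0.75,-0.3,0,0,0,0.1,-1,-0.3,0,0,0,0.1,-1,-0.3,0,0,0]' 0 20
python3 -c "
from h import *
rel([.467,-.239,.2])
im=camera('side');cv2.imwrite('pics/s8.png',im[...,::-1]);im=im[...,::-1].astype(int)
o=cv2.imread('pics/s0.png') if 0 else cv2.imread('pics/side0.png').astype(int)
print('tongs px diff', np.abs(im[255:345,270:335]-o[255:345,270:335]).mean())
for t in('tongs','stand'): print(t,[(round(d['conf'],2),d['bbox'],np.argwhere(d['region']).mean(0)[::-1].round(1)) for d in cut_out('side',t)[:2]])
S=im[145:172,240:266];d=S[...,0]-S[...,1];print('stone',np.argwhere(d>8).mean(0)+[145,240])
"
```

```text
time: 19.65
position: [0.4281, 0.2619, 0.0957]
tool_rot: [-0.191, 0.982, -0.0, -0.0]
ft_force: [-0.2, 0.1, -0.8]
grip_width: 0.0421
grip_force: 2.8
time: 20.32
position: [0.4281, 0.2619, 0.0958]
tool_rot: [-0.191, 0.982, -0.0, 0.0]
ft_force: [-0.8, -0.3, -0.2]
grip_width: 0.0696
grip_force: 0.0
time: 20.9
position: [0.4304, 0.2628, 0.1797]
tool_rot: [-0.191, 0.982, 0.001, 0.004]
ft_force: [0.2, -0.1, -0.2]
grip_width: 0.07
grip_force: 0.0
time: 21.48
position: [0.4516, 0.1819, 0.1996]
tool_rot: [-0.19, 0.982, -0.001, -0.0]
ft_force: [0.3, 0.4, -1.5]
grip_width: 0.0312
grip_force: 0.0
t 21.48 pos [0.4516 0.1819 0.1996] tool y deg 111.86 zdir [-0.    -0.001 -1.   ] F [ 0.29  0.37 -1.46] w 0.0312 gf 0.0
units [ 1.780e+00 -4.955e+00  3.000e-03]
tongs px diff 7.872991452991453
tongs [(0.75, [296.7, 265.4, 316.5, 309.6], array([304.5, 287.1]))]
stand [(0.74, [275.6, 280.0, 332.0, 338.0], array([302.9, 311.4]))]
stone [159.07692308 252.84615385]
```

The tongs are back in their original place (side-view centroid (304.5,287), as at the start), and the stone is steady at (253,159). I'll close the fingers and move over the cap.

```bash
python3 -m inch '[0.04,-0.1,0,0,0,0,0.1,-0.25,0,0,0,0,0.18,-0.5,0,0,0,0,0.27,-0.75,0,0,0,0,0.356,-0.99,0,0,0,0]'
python3 -m inch '[0.09,-0.25,0,0,0,0,0.18,-0.5,0,0,0,0,0.27,-0.75,0,0,0,0,0.356,-0.99,0,0,0,0]'
python3 -m inch '[0.09,-0.25,0,0,0,0,0.18,-0.5,0,0,0,0,0.27,-0.75,0,0,0,0,0.356,-0.99,0,0,0,0]'
python3 -m inch '[0.09,-0.25,0,0,0,0,0.18,-0.5,0,0,0,0,0.27,-0.75,0,0,0,0,0.356,-0.99,0,0,0,0]'
python3 -m inch '[0.09,-0.25,0,0,0,0,0.18,-0.5,0,0,0,0,0.27,-0.7,0.1,0,0,0,0.33,-0.9,0.3,0,0,0,0.356,-0.99,0.6,0,0,0,0.356,-0.99,0.8,0,0,0,0.356,-0.99,0.8,0,0,0,0.356,-0.99,0.8,0,0,0]'
python3 -c "
from h import *
for i in range(3): rel([.467,-.239,.097]);camera('top')
cv2.imwrite('pics/s9.png',camera('side')[...,::-1])
o=get_obs();print(proj('side',o['position']-[0,0,.022]),proj('side',[.467,-.239,.073]))
a=cv2.imread('pics/s9.png')[110:200,225:345]
cv2.imwrite('pics/m9.png',cv2.resize(a,(800,600)))
"
```

```text
time: 22.05
position: [0.4535, 0.1003, 0.1997]
tool_rot: [-0.192, 0.981, -0.0, -0.0]
ft_force: [0.2, 0.3, -0.7]
grip_width: 0.0006
grip_force: 0.0
time: 22.38
position: [0.4568, 0.0159, 0.1997]
tool_rot: [-0.192, 0.981, 0.0, -0.0]
ft_force: [0.2, 0.1, 0.7]
grip_width: 0.0005
grip_force: 0.0
time: 22.72
position: [0.4602, -0.0682, 0.1997]
tool_rot: [-0.192, 0.981, 0.0, -0.0]
ft_force: [0.7, 0.3, 0.5]
grip_width: 0.0004
grip_force: 0.0
time: 23.05
position: [0.4635, -0.1523, 0.1997]
tool_rot: [-0.192, 0.981, 0.0, -0.0]
ft_force: [-0.2, 0.9, -0.3]
grip_width: 0.0002
grip_force: 0.0
time: 23.72
position: [0.4664, -0.2349, 0.135]
tool_rot: [-0.191, 0.982, 0.001, -0.001]
ft_force: [-0.3, 0.1, 0.1]
grip_width: 0.0006
grip_force: 0.0
t 23.72 pos [ 0.4664 -0.2349  0.135 ] tool y deg 112.05 zdir [-0.002  0.002 -1.   ] F [-0.31  0.13  0.1 ] w 0.0006 gf 0.0
units [ 0.011 -0.052  0.475]
t 23.77 pos [ 0.467  -0.2353  0.1359] tool y deg 112.06 zdir [-0.001  0.    -1.   ] F [0.67 0.09 0.8 ] w 0.0004 gf 0.0
units [ 0.018 -0.044  0.486]
t 23.82 pos [ 0.4674 -0.2355  0.1365] tool y deg 112.07 zdir [ 0.001 -0.001 -1.   ] F [-0.53 -0.09 -0.54] w 0.0004 gf 0.0
units [ 0.022 -0.038  0.493]
[284.4 147.2] [284.  159.9]
```

View pics/m9.png

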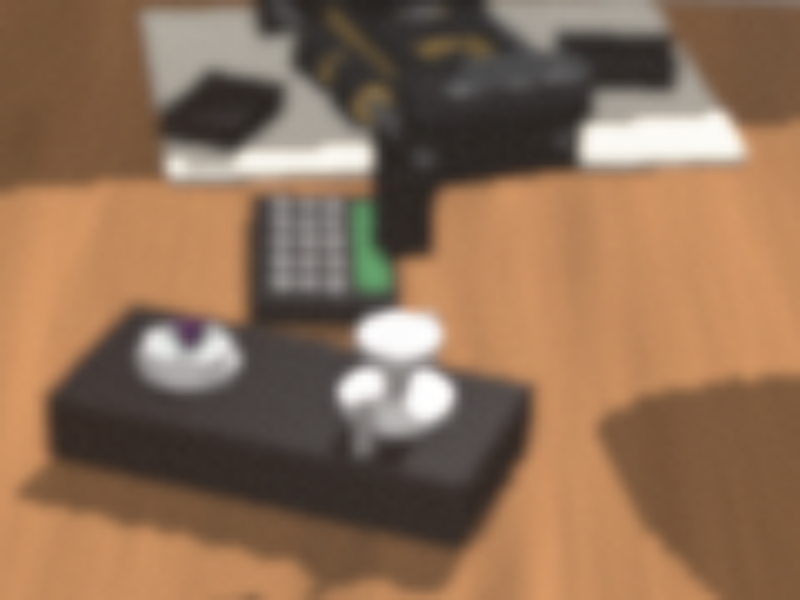

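The fingertips are at (286,147), over the cap top at (285,160), and the stone stands on the stage at (253,159). I'll press in stages.

```bash
python3 -m inch '[0.02,-0.04,0.1,0,0,0,0.02,-0.04,0.2,0,0,0,0.02,-0.04,0.3,0,0,0,0.02,-0.04,0.4,0,0,0,0.02,-0.04,0.47,0,0,0,0.02,-0.04,0.47,0,0,0,0.02,-0.04,0.47,0,0,0,0.02,-0.04,0.47,0,0,0]'
python3 -m inch '[0,0,0.03,0,0,0,0,0,0.06,0,0,0,0,0,0.06,0,0,0,0,0,0.06,0,0,0]'
python3 -m inch '[0,0,0.03,0,0,0,0,0,0.06,0,0,0,0,0,0.08,0,0,0,0,0,0.08,0,0,0,0,0,0.08,0,0,0,0,0,0.08,0,0,0]'
python3 -c "
from h import *
for i in range(5): rel([.467,-.239,.085]);camera('side')
"
```

```text
time: 24.58
position: [0.4668, -0.2393, 0.0981]
tool_rot: [-0.191, 0.982, 0.0, -0.0]
ft_force: [0.2, 0.5, 1.1]
grip_width: 0.0004
grip_force: 0.0
time: 24.92
position: [0.4672, -0.2396, 0.0938]
tool_rot: [-0.191, 0.982, -0.001, 0.0]
ft_force: [0.0, 0.0, 3.6]
grip_width: 0.0008
grip_force: 1.8
time: 25.42
position: [0.4672, -0.2396, 0.0871]
tool_rot: [-0.191, 0.982, -0.0, 0.0]
ft_force: [0.5, -1.3, 4.9]
grip_width: 0.0002
grip_force: 2.6
t 25.42 pos [ 0.4672 -0.2396  0.0871] tool y deg 112.0 zdir [ 0.001 -0.001 -1.   ] F [ 0.52 -1.28  4.85] w 0.0002 gf 2.64
units [-0.001  0.008  0.026]
t 25.47 pos [ 0.4672 -0.2396  0.0871] tool y deg 112.0 zdir [ 0.001 -0.001 -1.   ] F [ 0.87 -0.48  5.61] w 0.0005 gf 2.64
units [-0.001  0.008  0.027]
t 25.52 pos [ 0.4672 -0.2396  0.0871] tool y deg 112.01 zdir [ 0.001 -0.001 -1.   ] F [1.58 0.16 4.92] w 0.0008 gf 2.64
units [-0.001  0.008  0.027]
t 25.57 pos [ 0.4672 -0.2396  0.0871] tool y deg 112.0 zdir [ 0.001 -0.001 -1.   ] F [-0.14  0.15  4.98] w 0.0003 gf 2.64
units [-0.001  0.008  0.027]
t 25.62 pos [ 0.4672 -0.2396  0.0872] tool y deg 112.01 zdir [ 0.001 -0.001 -1.   ] F [0.31 1.14 5.75] w 0.0004 gf 2.64
units [-0.001  0.008  0.027]
```

```bash
python3 -m inch '[0,0,0.015,0,0,0,0,0,0.027,0,0,0,0,0,0.027,0,0,0,0,0,0.027,0,0,0,0,0,0.027,0,0,0,0,0,0.027,0,0,0]'
python3 -c "
from h import *
for i in range(6): rel([.467,-.239,.085]);im=camera('side').astype(int)
print('tongs',[(round(d['conf'],2),d['bbox']) for d in cut_out('side','tongs')[:1]])
S=im[145:172,240:266];d=S[...,2]-S[...,1];print('stone',np.argwhere(d>8).mean(0)+[145,240])
"
```

```text
time: 26.17
position: [0.4672, -0.2397, 0.085]
tool_rot: [-0.191, 0.982, -0.0, 0.0]
ft_force: [1.2, 1.1, 4.4]
grip_width: 0.0005
grip_force: 2.9
t 26.17 pos [ 0.4672 -0.2397  0.085 ] tool y deg 112.01 zdir [ 0.001 -0.001 -1.   ] F [1.17 1.11 4.42] w 0.0005 gf 2.9
units [-0.001  0.008  0.001]
t 26.22 pos [ 0.4672 -0.2396  0.0851] tool y deg 112.01 zdir [ 0.001 -0.001 -1.   ] F [-0.25 -0.64  6.51] w 0.0005 gf 2.9
units [-0.001  0.008  0.001]
t 26.27 pos [ 0.4672 -0.2396  0.0851] tool y deg 112.0 zdir [ 0.001 -0.001 -1.   ] F [-0.21 -0.56  5.86] w 0.0006 gf 2.9
units [-0.001  0.008  0.001]
t 26.32 pos [ 0.4672 -0.2396  0.0851] tool y deg 112.01 zdir [ 0.001 -0.001 -1.   ] F [-0.53  0.08  5.28] w 0.0003 gf 2.9
units [-0.001  0.008  0.001]
t 26.37 pos [ 0.4672 -0.2397  0.0851] tool y deg 112.0 zdir [ 0.001 -0.001 -1.   ] F [-0.29 -0.17  5.57] w 0.0001 gf 2.9
units [-0.001  0.008  0.001]
t 26.42 pos [ 0.4672 -0.2396  0.085 ] tool y deg 112.0 zdir [ 0.001 -0.001 -1.   ] F [0.31 0.51 5.89] w 0.0004 gf 2.9
units [-0.001  0.008  0.001]
tongs [(0.75, [295.6, 264.4, 314.1, 307.7])]
stone [159.07692308 252.84615385]
```

```bash
python3 -c "
from rig import *
print(hand_in())"
```

```text
the job is handed in; nothing more can be done
None
```

I handed the job in at about 26 s: the round stone stands centred on the stage, the tongs are back in their stand, and the closed fingers hold the cap about 10 mm down with about 6 N; no verdict was returned.

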